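# Sort the hose clamps after a trail repair

## Robot

A 7-joint arm with a two-finger parallel gripper is mounted at the origin on the work surface. World frame = base frame: x ahead of the robot, y to its left, z up, the work surface at z = 0. Lengths are in m, angles in rad, forces in N, time in s.
With the tool pointing down it reaches from about 0.4 to 0.85 m from the base axis. Payload 4.5 kg.
Tool frame: the origin (TCP) lies on the mounting face of the last link; the fingertips stand 166 mm ahead of it and the grasp point (between the pads) lies 147 mm ahead of it; z points along the fingers, y is the line along which they close (so a half turn about z gives the same grasp; the last joint's range is limited). The gripper opens to 88 mm and grips with 3 to 60 N. Pads are 18 mm wide; open, the fingers measure 123 mm over their backs; the gripper's body (75 mm by 187 mm) begins 45 mm behind the grasp point.
Start: joints at [1.33, 0.689, -0.195, 1.565, 0.157, 0.902, -0.215], TCP at [0.17, -0.602, 0.405] pointing down, gripper open.
Joint ranges: [-3.01, 3.01], [-0.46, 2.08], [-1.47, 1.51], [0.13, 2.56], [-1, 4.14], [0.04, 2.09], [-2.66, 2.66]. Speed limits (rad/s): [2.57, 2.57, 3.14, 3.14, 3.14, 3.14, 3.14].

## Interface

Orientations are given as a rotation vector (axis times angle).
In Python, from plant import r, viewer, nets gives the robot as it stands.
- The arm moves only by the tool drive_tool, never from a script. Its argument "moves" is a list of rows, each a list of 3 entries, a list of its own where there are three numbers: the turn, a rotation vector about the tool's x, y, z in units of 10 degrees (1.0 is 10 degrees), then the shift along the tool's x, y, z in mm, then the opening, from 0 (shut) to 1 (fully open). In form: [[[ax, ay, az], [tx, ty, tz], grip], ...]. A call has 1 to 8 rows; each row is the pose to reach, as a shift and turn from the pose commanded when the call began, along the tool's axes at that moment; what a row does not reach only later rows make up. A row lasts 1/8 s, in which the tool goes at most 62.5 mm and 10.7 degrees, less where a joint would pass 70% of its speed; a pose out of reach is approached as far as the arm can. A call with a gripper value outside its range is refused whole. The fingers move at their own pace and stop on an object; "force" is the grip in N (left out, the last holds). Time passes only in rows, so rows that repeat a pose let the fingers close. It gives the time, the measured TCP pose, the force, the opening and the grip force at its end, in the units of the state.
- r.state(): the state, without advancing time (a new reading comes with each control period).
- viewer.camera(name): name is "side" or "top"; returns the picture (420x560x3 uint8, red, green, blue); there is no depth.
- viewer.get_calibration(name): a dict with "fx", "fy", "cx", "cy" (pixels), "eye" and "attitude" of the camera in the world. Camera axes: x right, y down, z forward; pixel columns grow to the right and rows downward; lengths in m; the calibration is good to about 2 mm. A picture is of the moment at which its call begins. get_calibration takes no time and is no camera call.
- r.finish_job(): hands the job in; it is judged then, once.
Trained networks look in the newest picture that a camera, given by its name, has taken for a name from the list of things; names that differ only in an ending like _2 or _b are one class to them, and where a whole thing is asked for, a point or a joint stands for the part that bears it (a point fixed in the world has none). Each returns a list of dicts, best first, with "score" (0 to 1); they miss things now and then, are a little off and sometimes report something else, mostly with a low value. They report only what shows in the picture. A call takes as long as a camera call. They do not tell look-alikes from the thing itself.
- nets.outline_of(camera, thing): "region" (420x560 bool, what is visible of it).
- nets.landmark_of(camera, thing): "position" ([x, y, z] in m, in world coordinates, good to about 4 mm: a listed point, or the origin of a listed thing).
The state is a dict: "clock": time; "joint_positions": joint angles; "dq": joint speeds; "effort": joint torques, N m; "position": TCP position; "orientation": TCP orientation; "force": force on the tool from outside, world axes, zero at the start; "wrist_torque": the same for the moment, N m; "width": finger opening in m; "grip_force": force on a finger pad.
Only numpy, scipy, OpenCV 4.12 (cv2) and the standard library are available. Lean on these libraries where they do the work, as an engineer would, in place of code of your own. Each camera call takes 0.05 s, during which the arm holds its last target. There are 200 camera calls.

## Task

Clear up the hose clamps after the trailside repair: lay those whose jaws are ratcheted shut in the grey tray, ready to stow, and those whose jaws are open on the wooden board, to be cleaned. Lay each one flat with its hinge well within the tray or board and not on top of another, leave all jaws as you found them (do not squeeze an open clamp shut), and do not disturb the other things on the table.

Things in the scene. Friction and masses are not known exactly. Their poses are not given: they have to be found in the camera images.
- clamp_a: one of four like steel ratcheting hose clamps (scissor-shaped, black grips), 178 long, 0.27 kg, flat. Origin: hinge axis, underside; x to the jaws, z up. Hinge block 28 (x) x 42 (y) x 18 high, centred on it: gripped across y, it lifts the clamp without moving the jaws. Arms 14 high; jaws end at x=+66, handles at x=-112; shut, handles span y=-18 to 18, jaws -10 to 10
- clamp_a_jaw (a joint): jaw angle, rad: 0 to 0.01 = touching, ratcheted shut (rigid); 0.33 to 0.45 = open, its loose arm then turns on a light friction hinge (0.18 N m): squeezing the handles or jaws shuts it. Opening swings the loose handle to the clamp's +y (end to y=65 at 0.45) and the loose jaw to -y (tip to -37); the other arm is fast to the hinge block
- clamp_b: one of four like steel ratcheting hose clamps (scissor-shaped, black grips), 178 long, 0.27 kg, flat. Origin: hinge axis, underside; x to the jaws, z up. Hinge block 28 (x) x 42 (y) x 18 high, centred on it: gripped across y, it lifts the clamp without moving the jaws. Arms 14 high; jaws end at x=+66, handles at x=-112; shut, handles span y=-18 to 18, jaws -10 to 10
- clamp_b_jaw (a joint): jaw angle, rad: 0 to 0.01 = touching, ratcheted shut (rigid); 0.33 to 0.45 = open, its loose arm then turns on a light friction hinge (0.18 N m): squeezing the handles or jaws shuts it. Opening swings the loose handle to the clamp's +y (end to y=65 at 0.45) and the loose jaw to -y (tip to -37); the other arm is fast to the hinge block
- clamp_c: one of four like steel ratcheting hose clamps (scissor-shaped, black grips), 178 long, 0.27 kg, flat. Origin: hinge axis, underside; x to the jaws, z up. Hinge block 28 (x) x 42 (y) x 18 high, centred on it: gripped across y, it lifts the clamp without moving the jaws. Arms 14 high; jaws end at x=+66, handles at x=-112; shut, handles span y=-18 to 18, jaws -10 to 10
- clamp_c_jaw (a joint): jaw angle, rad: 0 to 0.01 = touching, ratcheted shut (rigid); 0.33 to 0.45 = open, its loose arm then turns on a light friction hinge (0.18 N m): squeezing the handles or jaws shuts it. Opening swings the loose handle to the clamp's +y (end to y=65 at 0.45) and the loose jaw to -y (tip to -37); the other arm is fast to the hinge block
- clamp_d: one of four like steel ratcheting hose clamps (scissor-shaped, black grips), 178 long, 0.27 kg, flat. Origin: hinge axis, underside; x to the jaws, z up. Hinge block 28 (x) x 42 (y) x 18 high, centred on it: gripped across y, it lifts the clamp without moving the jaws. Arms 14 high; jaws end at x=+66, handles at x=-112; shut, handles span y=-18 to 18, jaws -10 to 10
- clamp_d_jaw (a joint): jaw angle, rad: 0 to 0.01 = touching, ratcheted shut (rigid); 0.33 to 0.45 = open, its loose arm then turns on a light friction hinge (0.18 N m): squeezing the handles or jaws shuts it. Opening swings the loose handle to the clamp's +y (end to y=65 at 0.45) and the loose jaw to -y (tip to -37); the other arm is fast to the hinge block
- board: flat wooden board, fixed, 230 (x) x 210 (y) x 22 high; origin at the centre of its underside, top face 22 above it. Either to the robot's left or right
- tray: open grey plastic tray, fixed, 230 (x) x 200 (y) x 36 high outside, walls and floor 5 thick; origin at the centre of its underside. On the other side from the board
- tin: bystander: brass-coloured flat round tin, 76 dia x 30 high, origin at the underside
- bolt_box: bystander: small white plastic box, 70 x 60 x 34 high, with one divider, origin at the underside
- spanner: bystander: open-ended steel spanner 170 long, lying along its own x, origin at the underside
- screwdriver: bystander: screwdriver with black handle 190 long, lying along its own x, origin at the underside
- jar: bystander: closed amber glass jar, 64 dia x 75 high, origin at the underside
- mug: bystander: white mug, 76 dia x 85 high, handle on its +y side, origin at the underside
There are look-alikes about, which are no part of the job. Leave any yellow look-alike of the clamp_d alone.

How it is judged:
By the outcome, as a careful person would: the job done as asked, in the order asked, and still so for the second after the job is handed in, with the robot touching nothing.
It also fails if it takes over 72 s, if anything falls off the work surface, if the arm or the gripper's body presses on something with over 40 N, if the wrist force passes 120 N, or if a joint passes its speed limit or range.

## Working session

There is one attempt and no reset: what is moved stays moved. The work goes in short steps, Python scripts to look and compute and a tool call to move; the robot and the scene stay as the last step left them, time stands still between calls to the robot, and variables do not carry over. Pictures are saved under pics/ and viewed, at most 10 in all, crops included, and the job is handed in when it is done.

Besides the shell and the picture viewer there is one more tool, called as a command line: name --argument value ..., lists and objects as JSON in quotes. drive_tool: Moves the arm, as the interface text tells. Its arguments: {"type":"object","properties":{"moves":{"type":"array"},"force":{"type":"number"}},"required":["moves"]}

```bash
mkdir -p pics
python3 - <<'E'
from plant import r, viewer, nets
import cv2,numpy as np
for n in("top","side"):
    im=viewer.camera(n); cv2.imwrite(f"pics/{n}0.png",cv2.resize(im[:,:,::-1],(800,600),interpolation=cv2.INTER_CUBIC))
    print(n,viewer.get_calibration(n))
    for t in("clamp_a","board","tray"):
        for d in nets.landmark_of(n,t): print(t,d["score"],np.round(d["position"],3))
print(r.state())
E
```

```text
top {'fx': 529.8787377886532, 'fy': 529.8787377886532, 'cx': 277.7828759508111, 'cy': 206.27121930118474, 'eye': array([ 0.35284017, -0.00315183,  1.43820169]), 'attitude': array([-2.17087123,  2.16142744, -0.10811681])}
clamp_a 0.96 [ 0.484 -0.12  -0.002]
clamp_a 0.92 [ 0.667 -0.166 -0.001]
clamp_a 0.73 [ 0.203 -0.27  -0.004]
clamp_a 0.71 [ 0.483  0.138 -0.003]
clamp_a 0.67 [ 0.683  0.17  -0.003]
board 0.9 [ 0.479 -0.377 -0.003]
board 0.35 [ 0.485  0.137 -0.003]
tray 0.91 [ 0.498  0.373 -0.002]
side {'fx': 507.1947769169829, 'fy': 507.1947769169829, 'cx': 283.53308535964646, 'cy': 210.66700167126385, 'eye': array([0.23815096, 0.82295051, 1.11528795]), 'attitude': array([-0.34968003,  2.84996165, -1.00553828])}
clamp_a 0.9 [0.681 0.176 0.001]
clamp_a 0.87 [ 0.481 -0.12  -0.002]
clamp_a 0.73 [0.482 0.138 0.004]
clamp_a 0.66 [ 0.198 -0.269  0.001]
clamp_a 0.57 [ 0.66  -0.166  0.004]
clamp_a 0.22 [ 0.575  0.013 -0.003]
board 0.66 [ 0.767  0.018 -0.   ]
board 0.59 [ 0.482 -0.382 -0.002]
board 0.56 [ 0.67  -0.007  0.001]
tray 0.56 [ 0.497  0.368 -0.   ]
{'clock': 0.4, 'joint_positions': array([ 1.32981522,  0.68924466, -0.19458971,  1.56545751,  0.15733196,
        0.90251679, -0.21509995]), 'dq': array([-0.00091009, -0.00173247,  0.00059307, -0.00086817, -0.00068186,
        0.0001471 , -0.00114838]), 'effort': array([ 1.33721434e-03, -5.26966989e+01, -1.26502980e+00, -1.53501517e+01,
       -5.20218420e-02,  1.57463524e-03,  8.32337309e-05]), 'position': array([ 0.1695858 , -0.60150892,  0.40461   ]), 'orientation': array([-3.11175102e+00, -4.30320729e-01,  1.07303867e-04]), 'force': array([ 0.11658344, -0.40441268, -0.1733148 ]), 'wrist_torque': array([-0.028759  ,  0.00387733, -0.05372827]), 'grip_force': 0.0, 'width': 0.08797422038245721}
```

View pics/top0.png

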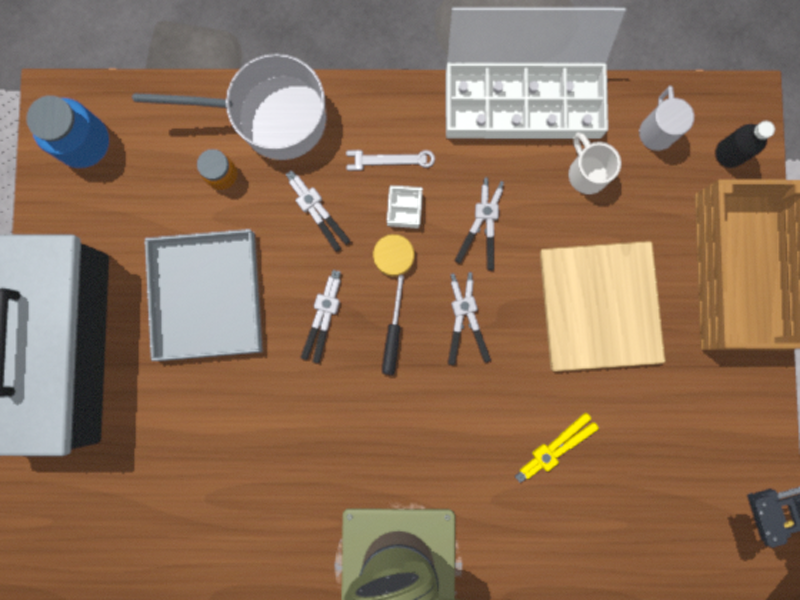

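View pics/side0.png

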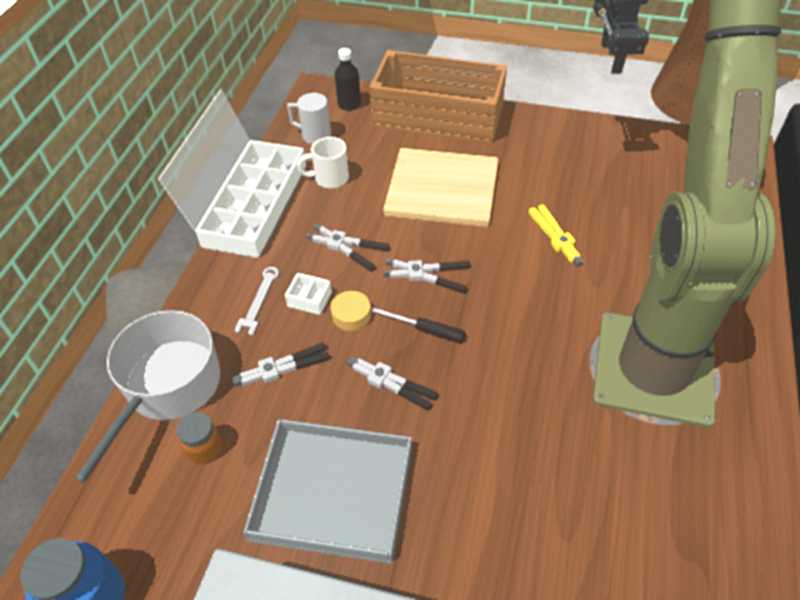

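The two clamps on the left (top picture at 326,303 and 310,200) look shut. The two on the right (464,306 and 487,212) look open, and the yellow look-alike is at (547,457). The tray is on the left and the board on the right. Next I'll rectify crops and measure angles.

```bash
cat > h.py <<'E'
from plant import r, viewer, nets
import cv2,numpy as np
from scipy.spatial.transform import Rotation as R
def P(cam,pts):
    c=viewer.get_calibration(cam); q=(np.asarray(pts,float)-c["eye"])@R.from_rotvec(c["attitude"]).as_matrix()
    return np.c_[c["fx"]*q[:,0]/q[:,2]+c["cx"],c["fy"]*q[:,1]/q[:,2]+c["cy"]]
def H(cam,x,y,z,h=.1,v=.1,s=2000):
    "warp: output up=+x, left=+y, s px/m"
    w=np.array([[x+v,y+h,z],[x+v,y-h,z],[x-v,y-h,z],[x-v,y+h,z]])
    W,Hh=int(2*h*s),int(2*v*s)
    return cv2.getPerspectiveTransform(P(cam,w).astype(np.float32),np.float32([[0,0],[W,0],[W,Hh],[0,Hh]])),(W,Hh)
def crop(im,cam,x,y,z,**k):
    M,sz=H(cam,x,y,z,**k); return cv2.warpPerspective(im,M,sz,flags=cv2.INTER_CUBIC)
def rect(cam,name,z):
    for d in nets.outline_of(cam,name)[:1]:
        c=max(cv2.findContours(d["region"].astype(np.uint8),0,1)[0],key=cv2.contourArea)
        M,_=H(cam,.5,0,z,h=.8,v=.6)
        p=cv2.perspectiveTransform(c.astype(np.float32),M)[:,0]
        w=np.c_[1.1-p[:,1]/2000,.8-p[:,0]/2000].astype(np.float32)
        print(name,d["score"],cv2.minAreaRect(w))
E
python3 - <<'E'
from h import *
im=viewer.camera("top")
C=[(.484,.138),(.683,.171),(.483,-.12),(.665,-.166)]
t=[crop(im,"top",x,y,.014,h=.1,v=.1,s=1500) for x,y in C]
g=np.vstack([np.hstack(t[:2]),np.hstack(t[2:])])
cv2.imwrite("pics/c0.png",g[:,:,::-1])
rect("top","tray",.036); rect("top","board",.022)
E
```

```text
tray 0.7 ((0.4979356527328491, 0.36585283279418945), (0.23132167756557465, 0.20585376024246216), 5.144480228424072)
board 0.57 ((0.4814436137676239, -0.37851059436798096), (0.2298421859741211, 0.21404394507408142), 4.787924289703369)
```

View pics/c0.png

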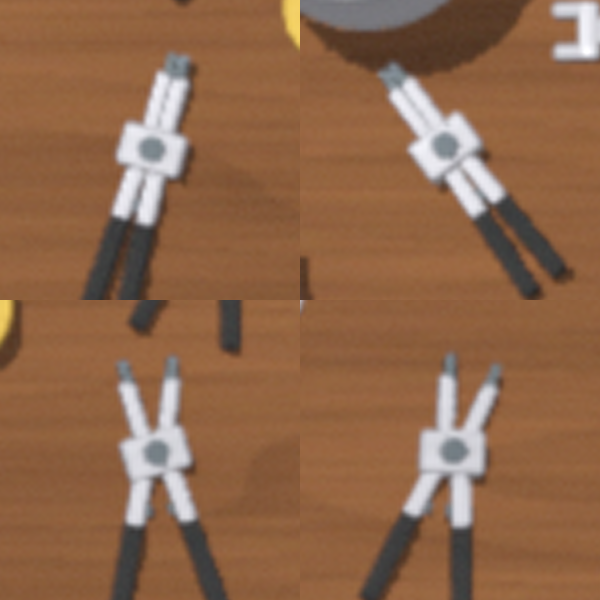

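```bash
cat > go.py <<'E'
import sys
from h import *
def go(x,y,z,yaw):
    s=r.state(); Rc=R.from_rotvec(s["orientation"])
    Rt=R.from_euler("z",yaw,degrees=True)*R.from_euler("x",180,degrees=True)
    d=Rc.inv()
    print("turn",np.round(np.degrees((d*Rt).as_rotvec())/10,2),"shift",np.round(d.apply(np.array([x,y,z])-s["position"])*1000,1))
    print("t",s["clock"],"pos",np.round(s["position"],4),"yaw",np.round(np.degrees(np.arctan2(*Rc.as_matrix()[[1,0],[0,0]])),1),"w",round(s["width"],4),"F",round(s["grip_force"],1),np.round(s["force"],1),"q",np.round(s["joint_positions"],2))
if __name__=="__main__": go(*map(float,sys.argv[1:]))
E
python3 go.py .665 -.169 .30 -2.5
```

```text
turn [ 0.   -0.    1.82] shift [ 594.2 -281.9  104.7]
t 0.55 pos [ 0.1696 -0.6015  0.4047] yaw 15.7 w 0.0882 F 0.0 [-0.5 -0.1  0.4] q [ 1.33  0.69 -0.19  1.57  0.16  0.9  -0.22]
```

drive_tool --moves '[[[0,0,1.8],[594,-282,105],1],[[0,0,1.8],[594,-282,105],1],[[0,0,1.8],[594,-282,105],1],[[0,0,1.8],[594,-282,105],1],[[0,0,1.8],[594,-282,105],1],[[0,0,1.8],[594,-282,105],1],[[0,0,1.8],[594,-282,105],1],[[0,0,1.8],[594,-282,105],1]]' --force 30

```text
clock: 1.55
position: [0.543, -0.2753, 0.3258]
orientation: [3.14, -0.062, 0.001]
force: [0.4, -0.9, 0.9]
width: 0.0879
grip_force: 0.0
```

```bash
python3 go.py .665 -.169 .21 -2.5
```

```text
turn [ 0.   -0.    0.02] shift [ 117.7 -111.1  115.8]
t 1.55 pos [ 0.543  -0.2753  0.3258] yaw -2.3 w 0.0879 F 0.0 [ 0.4 -0.9  0.9] q [ 0.4   0.76 -0.02  1.7   0.02  0.68 -1.24]
```

drive_tool --moves '[[[0,0,0],[118,-111,60],1],[[0,0,0],[118,-111,100],1],[[0,0,0],[118,-111,115],1],[[0,0,0],[118,-111,115],1],[[0,0,0],[118,-111,115],1]]'

```text
clock: 2.17
position: [0.6636, -0.1704, 0.2103]
orientation: [3.141, -0.061, -0.002]
force: [-0.5, -0.1, 0.7]
width: 0.0882
grip_force: 0.0
```

```bash
python3 go.py .665 -.169 .169 -2.5
python3 - <<'E'
from h import *
im=viewer.camera("top")
cv2.imwrite("pics/c1.png",crop(im,"top",.665,-.169,.014,h=.1,v=.1,s=2500)[:,:,::-1])
E
```

```text
turn [0.   0.01 0.03] shift [ 1.4 -1.4 41.3]
t 2.175 pos [ 0.6636 -0.1704  0.2103] yaw -2.2 w 0.0882 F 0.0 [-0.5 -0.1  0.7] q [ 0.18  1.01  0.01  1.49 -0.01  0.64 -1.42]
```

View pics/c1.png

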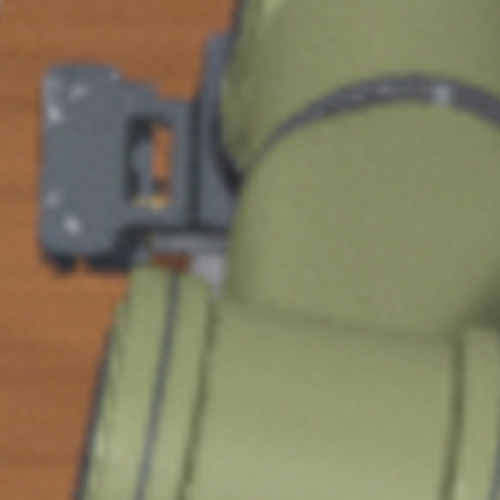

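The arm hides the clamp from above, so I'll go by the measurement: descend and close.

drive_tool --moves '[[[0,0,0],[1,-1,25],1],[[0,0,0],[1,-1,41],1],[[0,0,0],[1,-1,41],1],[[0,0,0],[1,-1,41],0.2],[[0,0,0],[1,-1,41],0.2],[[0,0,0],[1,-1,41],0.2],[[0,0,0],[1,-1,41],0.2],[[0,0,0],[1,-1,41],0.2]]' --force 30

```text
clock: 3.22
position: [0.665, -0.1689, 0.1701]
orientation: [-3.14, 0.061, -0.001]
force: [-0.0, 1.0, 1.0]
width: 0.0418
grip_force: 30.0
```

```bash
python3 go.py .5055 -.432 .29 5
```

```text
turn [-0.   -0.   -0.72] shift [-149.   269.  -120.2]
t 3.225 pos [ 0.665  -0.1689  0.1701] yaw -2.2 w 0.0418 F 30.0 [-0.  1.  1.] q [ 0.18  1.07  0.01  1.49 -0.01  0.58 -1.42]
```

drive_tool --moves '[[[0,0,0],[0,0,-40],0.2],[[0,0,0],[-5,8,-85],0.2],[[0,0,-0.2],[-25,45,-105],0.2],[[0,0,-0.4],[-52,94,-105],0.2],[[0,0,-0.6],[-82,148,-105],0.2],[[0,0,-0.7],[-112,202,-105],0.2],[[0,0,-0.7],[-138,249,-105],0.2],[[0,0,-0.7],[-149,269,-105],0.2]]'

```text
clock: 4.22
position: [0.5016, -0.4366, 0.2744]
orientation: [3.137, 0.121, -0.005]
force: [0.5, -0.1, -2.6]
width: 0.042
grip_force: 30.0
```

drive_tool --moves '[[[0,0,0],[0,0,20],0.2],[[0,0,0],[0,0,40],0.2],[[0,0,0],[0,0,40],0.2]]'

```text
clock: 4.6
position: [0.5062, -0.4289, 0.2317]
orientation: [-3.133, -0.136, 0.005]
force: [-0.8, 1.0, -2.7]
width: 0.042
grip_force: 30.0
```

```bash
python3 go.py .5055 -.432 .192 5;python3 - <<'E'
from h import *
im=viewer.camera("side")
cv2.imwrite("pics/s1.png",cv2.resize(im[40:280,130:490,::-1],None,fx=2.2,fy=2.2,interpolation=cv2.INTER_CUBIC))
E
```

```text
turn [-0.03  0.02 -0.  ] shift [-0.8  3.2 39.7]
t 4.6 pos [ 0.5062 -0.4289  0.2317] yaw 5.0 w 0.042 F 30.0 [-0.8  1.  -2.7] q [ 0.68  0.96 -0.08  1.56  0.11  0.64 -0.94]
```

View pics/s1.png

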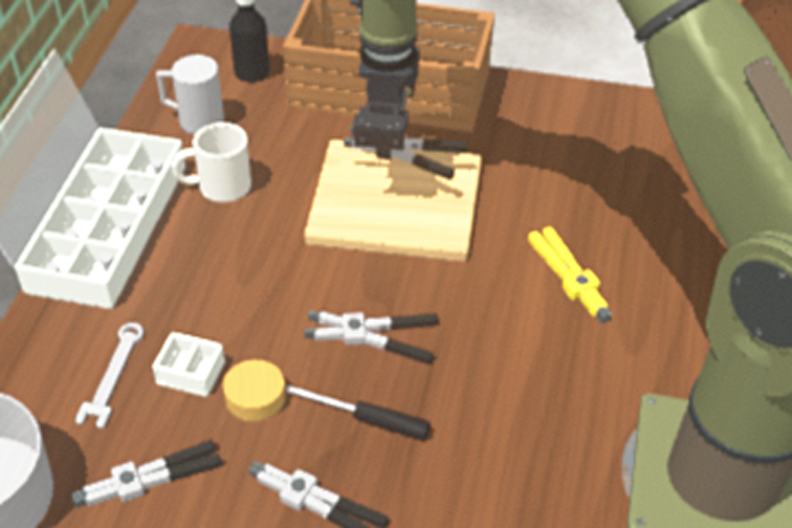

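The open clamp is held level over the board, at about (410,150) in the crop, with its jaws still open. I'll lower it and release.

drive_tool --moves '[[[0,0,0],[-1,2,18],0.2],[[0,0,0],[-1,2,33],0.2],[[0,0,0],[-1,2,39],0.2],[[0,0,0],[-1,2,39],0.2],[[0,0,0],[-1,2,39],0.68],[[0,0,0],[-1,2,39],0.68],[[0,0,0],[-1,2,20],0.68],[[0,0,0],[-1,2,-40],1]]'

```text
clock: 5.65
position: [0.5036, -0.4337, 0.2742]
orientation: [-3.135, -0.13, 0.007]
force: [0.1, -1.2, 0.9]
width: 0.068
grip_force: 0.0
```

```bash
python3 go.py .482 -.124 .25 15
```

```text
turn [-0.02  0.02 -1.02] shift [   4.3 -310.4   25.4]
t 5.65 pos [ 0.5036 -0.4337  0.2742] yaw 4.8 w 0.068 F 0.0 [ 0.1 -1.2  0.9] q [ 0.69  0.9  -0.09  1.54  0.1   0.72 -0.93]
```

drive_tool --moves '[[[0,0,0],[0,-30,-5],1],[[0,0,-1],[4,-310,0],1],[[0,0,-1],[4,-310,10],1],[[0,0,-1],[4,-310,25],1],[[0,0,-1],[4,-310,40],1],[[0,0,-1],[4,-310,50],1],[[0,0,-1],[4,-310,50],1],[[0,0,-1],[4,-310,50],1]]'

```text
clock: 6.65
position: [0.4835, -0.1265, 0.226]
orientation: [3.114, 0.401, 0.003]
force: [0.2, -0.2, 0.2]
width: 0.0879
grip_force: 0.0
```

```bash
python3 go.py .482 -.124 .169 15
python3 - <<'E'
from h import *
im=viewer.camera("top")
cv2.imwrite("pics/c2.png",np.hstack([crop(im,"top",.50,-.39,.03,h=.15,v=.15,s=1300),crop(im,"top",.482,-.124,.014,h=.1,v=.15,s=1300)])[:,:,::-1])
E
```

```text
turn [ 0.01 -0.01 -0.03] shift [-0.9 -2.9 57. ]
t 6.65 pos [ 0.4835 -0.1265  0.226 ] yaw 14.7 w 0.0879 F 0.0 [ 0.2 -0.2  0.2] q [ 0.18  0.84 -0.03  2.07  0.09  0.23 -1.24]
```

View pics/c2.png

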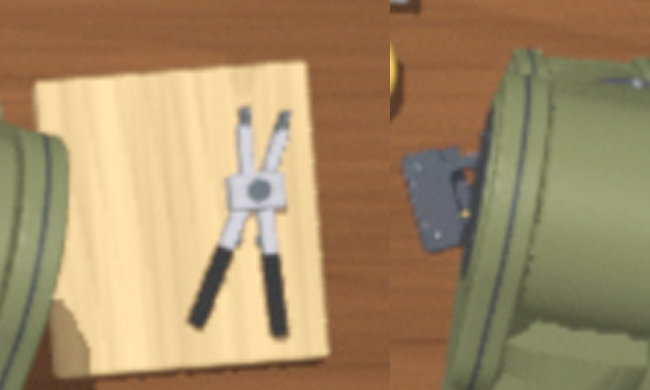

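The first clamp lies flat and open on the board, hinge at crop (260,190), with room to its left. Now the second open clamp.

drive_tool --moves '[[[0,0,0],[-1,-3,30],1],[[0,0,0],[-1,-3,57],1],[[0,0,0],[-1,-3,57],1],[[0,0,0],[-1,-3,57],0.2],[[0,0,0],[-1,-3,57],0.2],[[0,0,0],[-1,-3,57],0.2],[[0,0,0],[-1,-3,57],0.2],[[0,0,0],[-1,-3,57],0.2]]'

```text
clock: 7.7
position: [0.4811, -0.1225, 0.168]
orientation: [3.116, 0.403, 0.0]
force: [-0.7, -0.0, 1.0]
width: 0.042
grip_force: 29.7
```

```bash
python3 go.py .498 -.339 .29 5
```

```text
turn [ 0.   -0.    0.98] shift [ -38.8  213.7 -122. ]
t 7.7 pos [ 0.4811 -0.1225  0.168 ] yaw 14.8 w 0.042 F 29.7 [-0.7 -0.   1. ] q [ 0.16  0.96 -0.01  2.09  0.09  0.1  -1.25]
```

drive_tool --moves '[[[0,0,0],[0,0,-40],0.2],[[0,0,0],[-1,6,-85],0.2],[[0,0,0.3],[-7,36,-105],0.2],[[0,0,0.5],[-15,82,-105],0.2],[[0,0,0.8],[-24,130,-105],0.2],[[0,0,1],[-33,180,-105],0.2],[[0,0,1],[-39,214,-105],0.2],[[0,0,1],[-39,214,-90],0.2]]'

```text
clock: 8.7
position: [0.497, -0.3434, 0.258]
orientation: [3.135, 0.121, 0.002]
force: [-0.1, 0.7, -2.4]
width: 0.0419
grip_force: 29.7
```

drive_tool --moves '[[[0,0,0],[0,0,15],0.2],[[0,0,0],[0,0,25],0.2],[[0,0,0],[0,0,25],0.2]]'

```text
clock: 9.07
position: [0.4977, -0.338, 0.2317]
orientation: [-3.137, -0.133, 0.003]
force: [0.3, -0.2, -3.0]
width: 0.042
grip_force: 29.7
```

```bash
python3 go.py .498 -.339 .1915 5
```

```text
turn [-0.01  0.01 -0.01] shift [ 0.3  1.1 40.2]
t 9.075 pos [ 0.4977 -0.338   0.2317] yaw 4.9 w 0.042 F 29.7 [ 0.3 -0.2 -3. ] q [ 0.56  0.9  -0.06  1.76  0.11  0.49 -1.06]
```

drive_tool --moves '[[[0,0,0],[0,1,18],0.2],[[0,0,0],[0,1,34],0.2],[[0,0,0],[0,1,40],0.2],[[0,0,0],[0,1,40],0.2],[[0,0,0],[0,1,40],0.68],[[0,0,0],[0,1,40],0.68],[[0,0,0],[0,1,20],0.68],[[0,0,0],[0,1,-40],1]]'

```text
clock: 10.07
position: [0.4972, -0.3399, 0.2727]
orientation: [-3.136, -0.13, 0.006]
force: [1.2, 0.1, 0.5]
width: 0.068
grip_force: 0.0
```

```bash
python3 go.py .485 .137 .22 -15
```

```text
turn [-0.01  0.02  1.98] shift [  27.7 -476.1   53.9]
t 10.075 pos [ 0.4972 -0.3399  0.2727] yaw 4.8 w 0.068 F 0.0 [1.2 0.1 0.5] q [ 0.56  0.83 -0.07  1.74  0.1   0.57 -1.06]
```

drive_tool --moves '[[[0,0,0.5],[2,-40,-5],1],[[0,0,2],[28,-476,-5],1],[[0,0,2],[28,-476,-5],1],[[0,0,2],[28,-476,0],1],[[0,0,2],[28,-476,0],1],[[0,0,2],[28,-476,10],1],[[0,0,2],[28,-476,30],1],[[0,0,2],[28,-476,54],1]]'

```text
clock: 11.08
position: [0.4876, 0.1291, 0.227]
orientation: [-3.111, 0.415, -0.008]
force: [0.6, 0.4, -0.0]
width: 0.0886
grip_force: 0.0
```

drive_tool --moves '[[[0,0,0],[0,0,0],1],[[0,0,0],[0,0,0],1]]'

```text
clock: 11.32
position: [0.487, 0.1256, 0.2261]
orientation: [-3.114, 0.418, -0.002]
force: [0.3, -1.1, 0.5]
width: 0.0883
grip_force: 0.0
```

```bash
python3 go.py .485 .137 .169 -15
python3 - <<'E'
from h import *
im=viewer.camera("top")
cv2.imwrite("pics/c3.png",np.hstack([crop(im,"top",.50,-.39,.03,h=.15,v=.15,s=1300),crop(im,"top",.6,.1,.014,h=.15,v=.15,s=1300)])[:,:,::-1])
E
```

```text
turn [-0.   -0.01 -0.03] shift [ -5.  -10.5  57.1]
t 11.325 pos [0.487  0.1256 0.2261] yaw -15.3 w 0.0883 F 0.0 [ 0.3 -1.1  0.5] q [-0.4   0.85  0.09  2.07 -0.28  0.24 -1.9 ]
```

View pics/c3.png

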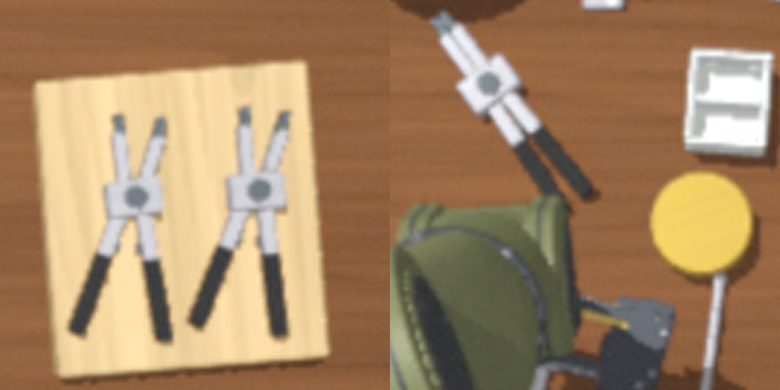

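Both open clamps lie neatly on the board (hinges at 136,197 and 260,190). Now the first shut clamp.

drive_tool --moves '[[[0,0,0],[-5,-10,20],1],[[0,0,0],[-5,-10,57],1],[[0,0,0],[-5,-10,57],1],[[0,0,0],[-5,-10,57],0.2],[[0,0,0],[-5,-10,57],0.2],[[0,0,0],[-5,-10,57],0.2],[[0,0,0],[-5,-10,57],0.2],[[0,0,0],[-5,-10,57],0.2]]'

```text
clock: 12.38
position: [0.4845, 0.1371, 0.1681]
orientation: [-3.114, 0.417, -0.0]
force: [-0.8, -0.2, 1.6]
width: 0.0418
grip_force: 30.0
```

```bash
python3 go.py .516 .411 .29 4
```

```text
turn [-0.   -0.   -1.93] shift [ -41.6 -272.5 -121.9]
t 12.375 pos [0.4845 0.1371 0.1681] yaw -15.3 w 0.0418 F 30.0 [-0.8 -0.2  1.6] q [-0.39  0.96  0.04  2.07 -0.3   0.12 -1.9 ]
```

drive_tool --moves '[[[0,0,0],[0,0,-40],0.2],[[0,0,0],[-1,-8,-90],0.2],[[0,0,-0.4],[-7,-45,-110],0.2],[[0,0,-0.9],[-15,-95,-110],0.2],[[0,0,-1.4],[-23,-150,-110],0.2],[[0,0,-1.9],[-31,-205,-110],0.2],[[0,0,-1.9],[-39,-255,-105],0.2],[[0,0,-1.9],[-42,-272,-95],0.2]]'

```text
clock: 13.38
position: [0.514, 0.415, 0.2624]
orientation: [-3.136, -0.111, 0.0]
force: [-0.1, -0.3, -2.3]
width: 0.0416
grip_force: 30.0
```

drive_tool --moves '[[[0,0,0],[0,0,15],0.2],[[0,0,0],[0,0,25],0.2],[[0,0,0],[0,0,25],0.2]]'

```text
clock: 13.75
position: [0.5157, 0.408, 0.2367]
orientation: [3.137, 0.098, -0.004]
force: [0.4, -0.0, -2.6]
width: 0.042
grip_force: 30.0
```

```bash
python3 go.py .516 .411 .175 4
```

```text
turn [ 0.02  0.01 -0.04] shift [ 0.7 -3.2 61.7]
t 13.75 pos [0.5157 0.408  0.2367] yaw 3.6 w 0.042 F 30.0 [ 0.4 -0.  -2.6] q [-0.83  0.95  0.17  1.58 -0.23  0.63 -2.05]
```

drive_tool --moves '[[[0,0,0],[0,-3,25],0.2],[[0,0,0],[0,-3,50],0.2],[[0,0,0],[0,-3,61],0.2],[[0,0,0],[0,-3,61],0.2],[[0,0,0],[0,-3,61],0.66],[[0,0,0],[0,-3,61],0.66],[[0,0,0],[0,-3,40],0.66],[[0,0,0],[0,-3,-20],0.66]]'

```text
clock: 14.75
position: [0.5144, 0.413, 0.2578]
orientation: [3.137, 0.103, -0.006]
force: [0.9, 0.7, 0.1]
width: 0.0584
grip_force: 0.0
```

```bash
python3 go.py .686 .174 .26 37
```

```text
turn [ 0.01  0.03 -3.32] shift [155.6 249.8  -2.2]
t 14.75 pos [0.5144 0.413  0.2578] yaw 3.8 w 0.0584 F 0.0 [0.9 0.7 0.1] q [-0.84  0.93  0.18  1.57 -0.23  0.67 -2.06]
```

drive_tool --moves '[[[0,0,-0.5],[15,25,-25],0.66],[[0,0,-3.3],[155,250,-25],1],[[0,0,-3.3],[155,250,-20],1],[[0,0,-3.3],[155,250,-10],1],[[0,0,-3.3],[155,250,0],1],[[0,0,-3.3],[155,250,25],1],[[0,0,-3.3],[155,250,45],1],[[0,0,-3.3],[155,250,45],1]]'

```text
clock: 15.75
position: [0.6848, 0.1761, 0.2121]
orientation: [-2.979, -0.993, 0.005]
force: [-0.7, 1.0, -0.6]
width: 0.0881
grip_force: 0.0
```

```bash
python3 go.py .686 .174 .169 37
python3 - <<'E'
from h import *
im=viewer.camera("top")
cv2.imwrite("pics/c4.png",np.hstack([crop(im,"top",.50,.37,.02,h=.15,v=.15,s=1300),crop(im,"top",.69,.2,.014,h=.15,v=.15,s=1300)])[:,:,::-1])
E
```

```text
turn [-0.01  0.01 -0.01] shift [-0.2  2.5 43.1]
t 15.75 pos [0.6848 0.1761 0.2121] yaw 36.9 w 0.0881 F 0.0 [-0.7  1.  -0.6] q [-0.3   1.03 -0.03  1.41  0.04  0.71 -1.27]
```

View pics/c4.png

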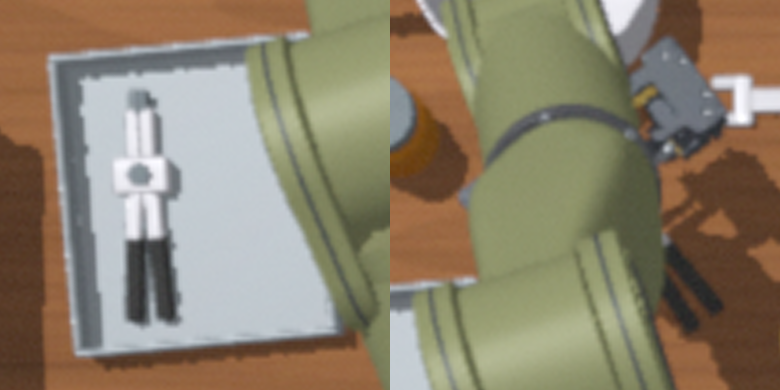

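The first shut clamp lies in the tray (hinge at 140,175 in the crop). Now the last clamp.

drive_tool --moves '[[[0,0,0],[0,2,20],1],[[0,0,0],[0,2,43],1],[[0,0,0],[0,2,43],1],[[0,0,0],[0,2,43],0.2],[[0,0,0],[0,2,43],0.2],[[0,0,0],[0,2,43],0.2],[[0,0,0],[0,2,43],0.2],[[0,0,0],[0,2,43],0.2]]'

```text
clock: 16.8
position: [0.6872, 0.1734, 0.1702]
orientation: [-2.98, -0.99, 0.001]
force: [-1.7, 1.7, 1.1]
width: 0.0417
grip_force: 29.9
```

```bash
python3 go.py .521 .326 .29 4
```

```text
turn [-0.01  0.    3.28] shift [ -41.8 -221.9 -119.5]
t 16.8 pos [0.6872 0.1734 0.1702] yaw 36.8 w 0.0417 F 29.9 [-1.7  1.7  1.1] q [-0.3   1.09 -0.03  1.4   0.04  0.65 -1.27]
```

drive_tool --moves '[[[0,0,0],[0,0,-40],0.2],[[0,0,0.2],[-1,-6,-90],0.2],[[0,0,0.9],[-7,-36,-110],0.2],[[0,0,1.7],[-16,-85,-110],0.2],[[0,0,2.5],[-26,-136,-110],0.2],[[0,0,3.3],[-36,-187,-110],0.2],[[0,0,3.3],[-42,-222,-110],0.2],[[0,0,3.3],[-42,-222,-95],0.2]]'

```text
clock: 17.8
position: [0.5183, 0.3292, 0.2652]
orientation: [-3.137, -0.113, 0.002]
force: [1.0, -0.4, -4.0]
width: 0.0418
grip_force: 29.9
```

drive_tool --moves '[[[0,0,0],[0,0,15],0.2],[[0,0,0],[0,0,25],0.2],[[0,0,0],[0,0,25],0.2]]'

```text
clock: 18.18
position: [0.5215, 0.324, 0.2387]
orientation: [3.138, 0.099, -0.002]
force: [-0.0, -0.4, -3.3]
width: 0.0419
grip_force: 29.9
```

```bash
python3 go.py .521 .326 .177 4
```

```text
turn [ 0.01  0.01 -0.04] shift [-0.3 -2.1 61.7]
t 18.175 pos [0.5215 0.324  0.2387] yaw 3.6 w 0.0419 F 29.9 [-0.  -0.4 -3.3] q [-0.71  0.91  0.14  1.73 -0.21  0.53 -1.94]
```

drive_tool --moves '[[[0,0,0],[0,-2,25],0.2],[[0,0,0],[0,-2,50],0.2],[[0,0,0],[0,-2,62],0.2],[[0,0,0],[0,-2,62],0.2],[[0,0,0],[0,-2,62],0.66],[[0,0,0],[0,-2,62],0.66],[[0,0,0],[0,-2,40],0.66],[[0,0,0],[0,-2,-20],0.66]]'

```text
clock: 19.18
position: [0.5201, 0.327, 0.2602]
orientation: [3.138, 0.103, -0.006]
force: [0.9, 0.4, 1.0]
width: 0.0586
grip_force: 0.0
```

drive_tool --moves '[[[0,0,0],[0,50,-40],0.66],[[0,0,0],[0,300,-60],0.66],[[0,0,0],[0,300,-60],0.66],[[0,0,0],[0,300,-60],0.66],[[0,0,0],[0,300,-60],0.66],[[0,0,0],[0,300,-60],0.66],[[0,0,0],[0,300,-60],0.66],[[0,0,0],[0,300,-60],0.66]]'

```text
clock: 20.18
position: [0.5405, 0.0301, 0.3205]
orientation: [-3.138, -0.108, -0.001]
force: [0.2, -0.7, 0.1]
width: 0.0583
grip_force: 0.0
```

Run:
```python
from h import *
im=viewer.camera("top"); cv2.imwrite("pics/top9.png",cv2.resize(im[:,:,::-1],(800,600),interpolation=cv2.INTER_CUBIC))
```

```text
(no output)
```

View pics/top9.png

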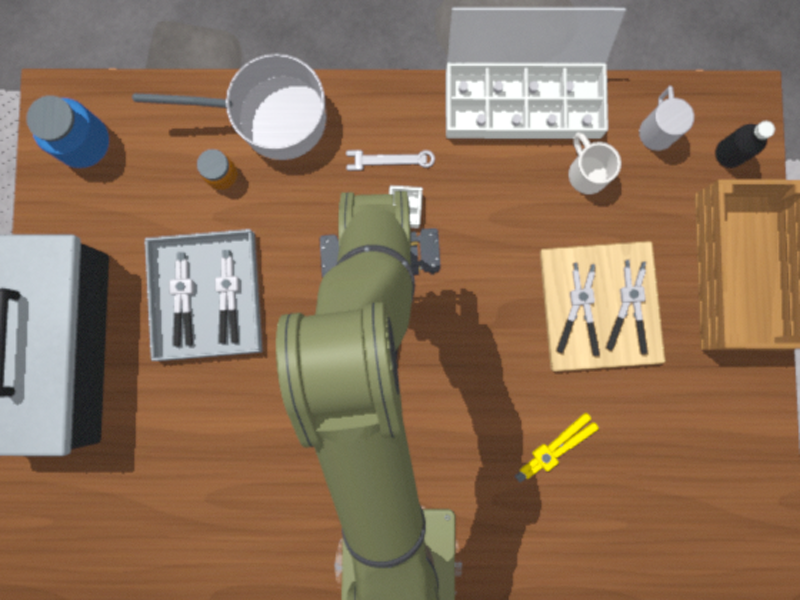

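The two shut clamps lie in the tray (hinges at 181,286 and 227,284). The two open ones lie on the board (583,297 and 634,294). The other things are where they were, apart from the tin and screwdriver, which the arm hides.

```bash
python3 -c "
from plant import r
print(r.finish_job())"
```

```text
the job is handed in; nothing more can be done
None
```

I laid both shut clamps in the grey tray and both open clamps on the wooden board with jaws still open, then handed the job in at about 20 s; in the last picture the other things were undisturbed, except the tin and screwdriver, which the arm hid.

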